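# Open the safety jug of roller cleaner at the tape winder

### The arm

A 6-joint arm with a two-finger parallel gripper is mounted at the origin on the work surface. World frame = base frame: x ahead of the robot, y to its left, z up, the work surface at z = 0. Lengths are in mm, angles in rad, forces in N, time in s.
With the tool pointing down it reaches from about 350 to 725 mm from the base axis. Payload 6 kg.
Tool frame: the origin (TCP) lies at the centre of the arm's flange, where the gripper is bolted on; the fingertips stand 173 mm ahead of it and the grasp point (between the pads) lies 155 mm ahead of it; x points along the fingers, z is the direction in which the jaws open and shut, and the axes are right-handed (so a half turn about x gives the same grasp; the last joint's range is limited). The gripper opens to 85 mm and grips with 20 to 120 N. Pads are 22 mm wide; open, the fingers measure 114 mm over their backs; the gripper's body (76 mm by 85 mm) begins 54 mm behind the grasp point. The pads swing forward as they close: fully open they stand 13 mm farther back than shut.
Start: joints at [1.614, 0.04, 0.085, 0, -1.615, -0.334], TCP at [172.004, 574.812, 404.661] pointing down, gripper open.
Joint ranges: [-2.56, 2.56], [-1.29, 2.01], [-1.08, 1.49], [-3.29, 1.98], [-2.81, -0.18], [-2.99, 2.99]. Speed limits (rad/s): [2.57, 2.57, 3.01, 3.14, 3.14, 3.14].

### API

Orientations are given as a unit quaternion [w, x, y, z].
In Python, from cell import r, cams gives the robot as it stands. The module is installed in compiled form; this text tells all that it offers.
- The arm moves only by the shell command python3 -m creep 'ROWS'. ROWS is JSON, a list of rows, each a list of 7 numbers: the shift along the world's x, y, z in m, then the turn, a rotation vector about the world's x, y, z in degrees, then the gripper command: -1 is shut, 1 is fully open, values between are in proportion. A call has exactly 8 rows; each row is the pose to reach, as a shift and turn from the pose measured when the call began; what a row does not reach only later rows make up. A row lasts 1/12 s, in which the tool goes at most 41.7 mm and 7.16 degrees, less where a joint would pass 70% of its speed; a pose out of reach is approached as far as the arm can. A call with a gripper value outside its range is refused whole. The fingers move at their own pace and stop on an object; the grip force is fixed at half the most. Time passes only in rows, so rows that repeat a pose let the fingers close, or fill a call up. It gives the time, the measured TCP pose, the force and the opening at its end, in the units of the state.
- r.read_state(): the state, without advancing time (a new reading comes with each control period).
- cams.capture(name): name is "scene" or "top" or "wrist"; returns a dict with "pixels" (400x640x3 uint8, blue, green, red), "depth" (400x640 float32, mm along the optical axis (not along the pixel's ray), 0 where there is no reading), "vertical_fov" (degrees; the focal length in pixels is half the picture's height over the tangent of half this angle, whatever the lens; pixels are square), "cx", "cy" (the principal point, pixels), "D" ([k1, k2, p1, p2, k3] as OpenCV has them; the pictures are not rectified), "R" (3x3) and "t" (3): a world point X has camera coordinates R X + t. Camera axes: x right, y down, z forward; pixel columns grow to the right and rows downward; lengths in mm; the calibration is good to about 2 mm. A picture is of the moment at which its call begins.
- r.hand_in(): hands the job in, once; it reports no verdict.
The state is a dict: "clock": time; "joint_pos": joint angles; "joint_velocities": joint speeds; "tau": joint torques, N m; "tool_pos": TCP position; "orientation": TCP orientation; "contact_force": force on the tool from outside, world axes, zero at the start; "wrist_torque": the same for the moment, N m; "opening": finger opening in mm.
Only numpy, scipy, OpenCV 4.12 (cv2) and the standard library are available. Lean on these libraries where they do the work, as an engineer would, in place of code of your own. Each camera call takes 0.05 s, during which the arm holds its last target.

### The job

Open the roller-cleaner jug, the one with the orange push-and-turn safety cap: grip the cap, press it down against its spring, and while it is pressed turn it counter-clockwise (seen from above) until you feel it come up against its stop, then lift it straight off. Finish while still holding the cap level in the gripper, at rest, about 10 cm straight above the open mouth; do not put it down or let go. Leave the other jug with the blue cap untouched and do not shift the loose parts on the bench.

Things in the scene. Friction and masses are not known exactly. Their poses are not given: they have to be found in the camera images.
- cap_center (a point): Centre (half-way up) of the orange safety cap, round, ribbed, 56 mm across, 30 mm high, 35-70 g. z up; x axis: the white bar on its top. Starts locked on the jug, this point 3 mm above jug_mouth, its x axis 66-74 degrees clockwise from above of jug_mouth's. Pressed, it turns counter-clockwise about 70 degrees to a hard stop, where (x axes in line within about 4 degrees) it is free to lift.
- safety_cap: The same cap; origin 15 mm below cap_center, same axes. A spring holds it up: 4.5 N starts it down, plus 1.5 N per mm; it bottoms out 6 mm down. It must be at least 3 mm down (5 mm is comfortable) to turn past inner teeth; unpressed it jams within a few degrees. A grey stem with crossbar inside the cap must rise 12 mm to clear the mouth.
- jug_mouth (a point): Centre of the top of the safety jug's neck, under the orange cap, 165 mm above the bench. z up; x axis: the way of the red rib on the jug's shoulder (the cap's white bar lines up with it when free).
- jug: The safety jug, white with a yellow band, 84 mm across, straight to 100 mm, shoulder to the neck's foot at 135 mm; clamped on a 110 mm square plate, it neither moves nor turns. Origin at the centre of its underside, on the bench; axes as jug_mouth.
- other_jug: The other jug, white with a grey band and a plain blue cap 56 mm across, 183 mm high in all, clamped to the bench on a 110 mm square plate; origin at the centre of its underside, on the bench. Not to be touched.
- tape_roll: Loose roll of white tape lying flat, 90 mm across, 18 mm high; origin at the centre of its underside. Bystander.
- clamp_knob: Loose black knob with an upright steel stud, 36 mm across, 36 mm high; origin at the centre of its underside. Bystander.
- pinch_roller: Loose dark rubber roller standing upright with a steel pin on top, 32 mm across, 42 mm high; origin at the centre of its underside. Bystander.
- sensor_block: Loose black block 50 x 30 x 24 mm with a brass button on top; origin at the centre of its underside. Bystander.
Not all that is in view belongs to the job. What is meant by the safety_cap is not pink, and is the smaller of those in its own colour.

How it is judged:
By the outcome, as a careful person would: the job done as asked, in the order asked, and still so for the second after the job is handed in, while the arm keeps its last pose, push and grip.
It also fails if it takes over 48 s, if anything falls off the work surface, if the arm or the gripper's body presses on something with over 40 N, if the wrist force passes 120 N, or if a joint passes its speed limit or range.

## Working session

There is one attempt and no reset: what is moved stays moved. The work goes in short steps, Python scripts to look and compute and a shell command to move; the robot and the scene stay as the last step left them, time stands still between calls to the robot, and variables do not carry over. Pictures are saved under pics/ and viewed, and the job is handed in when it is done.

```bash
mkdir -p pics; cat > h.py <<'E'
import numpy as np, cv2, pickle
from cell import r, cams
def cap(n,tag):
    c=cams.capture(n); cv2.imwrite(f'pics/{tag}.png',c['pixels']); pickle.dump(c,open(f'{tag}.pkl','wb')); return c
def K(c):
    h,w=c['depth'].shape; f=h/2/np.tan(np.radians(c['vertical_fov'])/2)
    return np.array([[f,0,c['cx']],[0,f,c['cy']],[0,0,1.]])
def world(c,uv,z=None):
    uv=np.asarray(uv,float).reshape(-1,2)
    n=cv2.undistortPoints(uv.reshape(-1,1,2),K(c),np.array(c['D'],float)).reshape(-1,2)
    ray=np.c_[n,np.ones(len(n))]; R=np.array(c['R']);t=np.array(c['t'])
    if z is None:
        d=c['depth'][uv[:,1].astype(int),uv[:,0].astype(int)]
        return (ray*d[:,None]-t)@R
    o=-R.T@t; d=ray@R
    return o+d*((z-o[2])/d[:,2])[:,None]
E
python3 - <<'E'
from h import *
print(r.read_state())
for n in('scene','top','wrist'): c=cap(n,n+'0'); print(n,-np.array(c['R']).T@c['t'])
E
```

```text
{'clock': 0.0, 'joint_pos': array([ 1.61367064e+00,  4.08345454e-02,  8.38011428e-02, -4.82133541e-04,
       -1.61548363e+00, -3.33676282e-01]), 'joint_velocities': array([-0.00062973,  0.00046966, -0.00053391,  0.00122169,  0.00049115,
        0.00113844]), 'tau': array([-1.28070231e-03, -3.68229890e+01,  3.47425497e+01,  6.93282500e+00,
       -5.37895758e-03,  2.21598032e-05]), 'tool_pos': array([171.93701428, 574.81965646, 403.65675551]), 'orientation': array([-0.42269251, -0.56668097, -0.42187783,  0.56764674]), 'contact_force': array([-0.14807325, -0.04064607, -0.06242677]), 'wrist_torque': array([ 0.02211608, -0.0069889 , -0.02769048]), 'opening': 85.37594246710039}
scene [1200.78545752  429.89543843  718.9836088 ]
top [ 480.79788028  -18.07882773 1012.90325735]
wrist [250.95002376 551.28238816 372.02383245]
```

View pics/scene0.png

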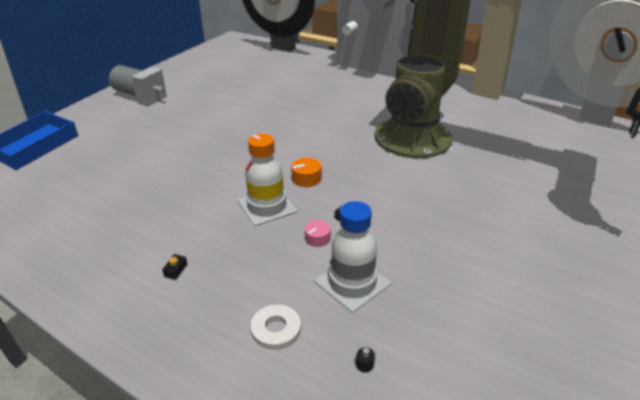

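View pics/top0.png

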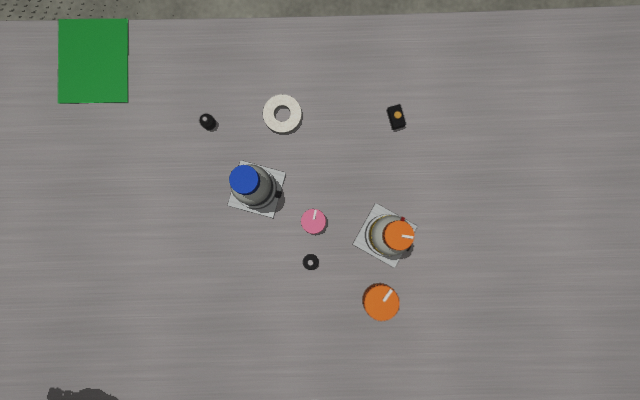

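View pics/wrist0.png

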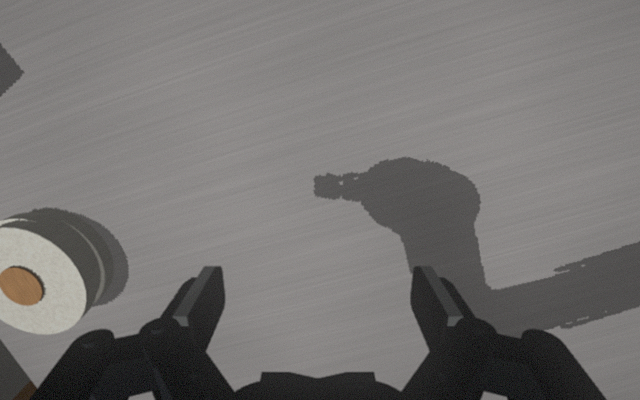

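The scene view shows the safety jug at (265,180) with its orange cap at (261,146). A larger orange lid lies on the bench at (306,172). In the top view the cap is at (399,236) with its white bar pointing right, and the lid is at (381,302). Next I'll measure the cap, the bar and the rib.

```bash
python3 - <<'E'
from h import *
c=pickle.load(open('top0.pkl','rb'))
print('R',np.round(c['R'],2))
px=c['pixels']; hsv=cv2.cvtColor(px,cv2.COLOR_BGR2HSV)
ys,xs=np.mgrid[0:400,0:640]
near=(np.hypot(xs-399,ys-236)<22)
w=world(c,np.c_[xs.ravel(),ys.ravel()]).reshape(400,640,3)
top=near&(w[...,2]>172)
print('z',np.median(w[...,2][top]),top.sum())
m=(top).astype(np.uint8); cs,_=cv2.findContours(m,0,2); cn=max(cs,key=cv2.contourArea)
(u,v),rad=cv2.minEnclosingCircle(cn); print(u,v,rad, world(c,[[u,v]],183), 'mean',world(c,[[xs[top].mean(),ys[top].mean()]],183))
white=top&(hsv[...,1]<110)&(hsv[...,2]>120)
P=world(c,np.c_[xs[white],ys[white]],183)[:,:2]; print('white',len(P),P.mean(0)); 
d=P-P.mean(0); e=np.linalg.svd(d)[2][0]; print('bar axis deg',np.degrees(np.arctan2(e[1],e[0])))
for n,uv,z in(('bluecap',(244,180),183),('pink',(313,222),20),('lid',(381,302),25),('knob',(311,262),36),('tape',(282,114),18),('sensor',(397,117),24),('roller',(208,121),42)):print(n,np.round(world(c,[uv],z)),np.round(w[uv[1],uv[0]]))
# red
red=near&False
red=(np.hypot(xs-390,ys-236)<50)&((hsv[...,0]<4)|(hsv[...,0]>174))&(hsv[...,1]>120)
print('red',red.sum(),np.c_[xs[red],ys[red]][:20], w[red].mean(0) if red.any() else 0)
cv2.imwrite('pics/topz.png',cv2.resize(px[160:330,290:460],None,fx=3.5,fy=3.5,interpolation=3))
s=pickle.load(open('scene0.pkl','rb'));cv2.imwrite('pics/scenez.png',cv2.resize(s['pixels'][110:250,200:360],None,fx=4,fy=4,interpolation=3))
E
```

```text
R [[-0.02 -1.   -0.01]
 [-1.    0.02 -0.07]
 [ 0.07  0.   -1.  ]]
z 181.91746371465018 716
398.25531005859375 234.91488647460938 15.255663871765137 [[ 477.72652628 -167.78787942  183.        ]] mean [[ 478.0224925  -167.99524916  183.        ]]
white 38 [ 475.51444349 -183.39559557]
bar axis deg -92.13836648199319
bluecap [[588. 121. 183.]] [588. 121. 182.]
pink [[510.  -7.  20.]] [510.  -7.  28.]
lid [[ 331. -153.   25.]] [ 333. -150.   43.]
knob [[422.  -0.  36.]] [422.  -0.  33.]
tape [[760.  59.  18.]] [765.  60.  -0.]
sensor [[ 745. -203.   24.]] [ 744. -202.   28.]
roller [[741. 223.  42.]] [744. 226.  31.]
red 11 [[402 217]
 [403 217]
 [401 218]
 [402 218]
 [403 218]
 [404 218]
 [401 219]
 [402 219]
 [403 219]
 [402 220]
 [403 220]] [ 510.47159344 -188.5176075   120.76384931]
```

View pics/topz.png

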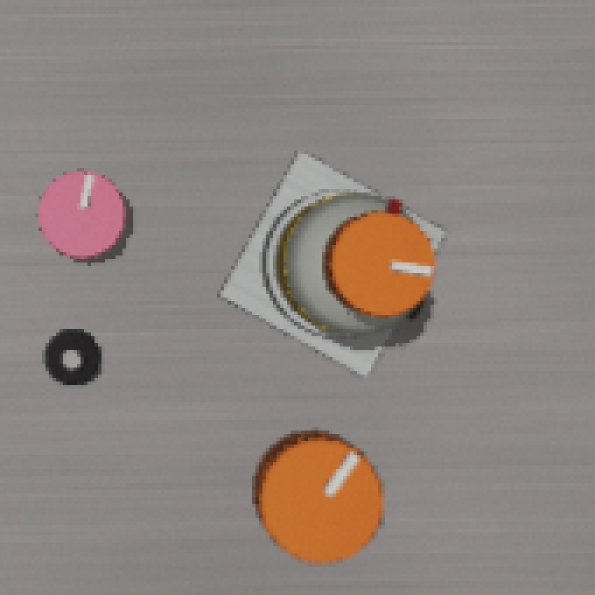

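View pics/scenez.png

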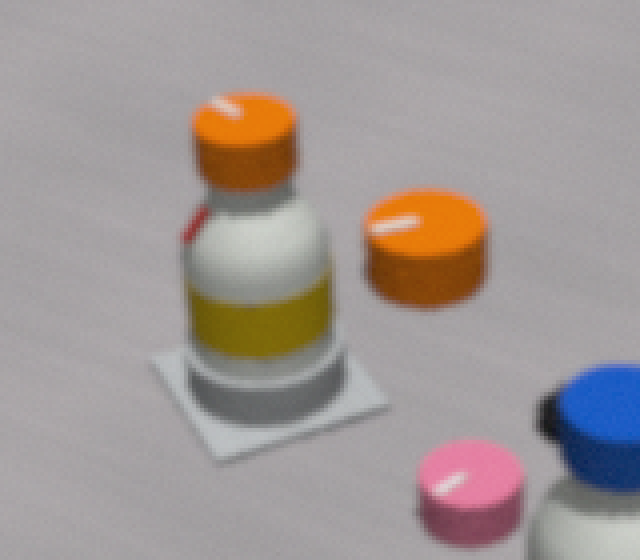

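```bash
python3 -m creep '[[0.026,-0.030,0,0,0,0,1],[0.052,-0.060,0,0,0,0,1],[0.078,-0.090,0,0,0,0,1],[0.104,-0.120,0,0,0,0,1],[0.130,-0.150,0,0,0,0,1],[0.156,-0.180,0,0,0,0,1],[0.182,-0.210,0,0,0,0,1],[0.208,-0.240,0,0,0,0,1]]'; python3 - <<'E'
from h import *
from scipy.spatial.transform import Rotation as Ro
s=r.read_state();q=s['orientation'];M=Ro.from_quat(np.r_[q[1:],q[0]]).as_matrix()
print(s['joint_pos'],'x',M[:,0].round(3),'z',M[:,2].round(3),np.degrees(np.arctan2(M[1,2],M[0,2])))
E
```

```text
clock: 0.82
tool_pos: [380.7, 333.1, 403.9]
orientation: [-0.423, -0.567, -0.422, 0.567]
contact_force: [1.1, 0.7, 0.4]
opening: 85.0
[ 1.11783972e+00 -2.12123218e-01 -1.53256110e-01  1.70663689e-04
 -1.63072958e+00  1.62668316e-01] x [-0.    -0.001 -1.   ] z [-0.286 -0.958  0.001] -106.63287429375522
```

```bash
python3 -m creep '[[0.008,-0.038,0,0,0,-6,1],[0.016,-0.076,0,0,0,-12,1],[0.024,-0.114,0,0,0,-18,1],[0.032,-0.152,0,0,0,-24,1],[0.040,-0.190,0,0,0,-30,1],[0.048,-0.228,0,0,0,-36,1],[0.056,-0.266,0,0,0,-42,1],[0.064,-0.304,0,0,0,-48,1]]'
```

```text
clock: 1.48
tool_pos: [444.4, 27.2, 404.0]
orientation: [-0.154, -0.69, -0.154, 0.69]
contact_force: [1.5, 0.1, 0.6]
opening: 85.1
```

```bash
python3 -m creep '[[0.007,-0.039,0,0,0,-3,1],[0.013,-0.078,0,0,0,-6,1],[0.020,-0.117,0,0,0,-10,1],[0.027,-0.156,0,0,0,-12,1],[0.034,-0.195,0,0,0,-12,1],[0.034,-0.195,0,0,0,-12,1],[0.034,-0.195,0,0,0,-12,1],[0.034,-0.195,0,0,0,-12,1]]'; python3 - <<'E'
from h import *
s=r.read_state();print(s['joint_pos'])
for n in('wrist','top'): cap(n,n+'1')
E
```

```text
clock: 2.15
tool_pos: [478.3, -168.0, 403.6]
orientation: [-0.08, -0.702, -0.081, 0.703]
contact_force: [0.6, 1.5, -0.3]
opening: 84.9
[ 6.01807816e-02 -2.08882532e-01 -1.50929522e-01 -4.61931732e-04
 -1.62996297e+00  1.67541780e-01]
```

View pics/wrist1.png

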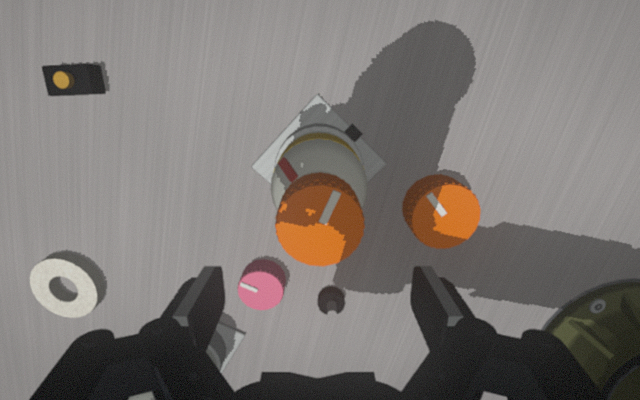

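The wrist view shows the cap top at about (320,225), midway between the fingers. The bar is at (330,207) and the red rib at (287,168). I'll refine the cap centre and angles from this view.

```bash
python3 - <<'E'
from h import *
c=pickle.load(open('wrist1.pkl','rb'))
ys,xs=np.mgrid[0:400,0:640]; uv=np.c_[xs.ravel(),ys.ravel()]
w=world(c,uv).reshape(400,640,3)
m=(np.hypot(w[...,0]-478,w[...,1]+168)<45)&(w[...,2]>174)&(w[...,2]<192)
m&=(xs>260)&(xs<380)
print('z',np.median(w[m][:,2]),m.sum())
cs,_=cv2.findContours(m.astype(np.uint8),0,1);cn=max(cs,key=cv2.contourArea).reshape(-1,2)
P=world(c,cn,183)[:,:2]
(a,b),rad=cv2.minEnclosingCircle(P.astype(np.float32)); print('circ',a,b,rad)
A=np.c_[2*P,np.ones(len(P))];x=np.linalg.lstsq(A,(P**2).sum(1),rcond=None)[0];print('fit',x[:2],np.sqrt(x[2]+x[0]**2+x[1]**2))
hsv=cv2.cvtColor(c['pixels'],cv2.COLOR_BGR2HSV)
wh=m&(hsv[...,1]<110)&(hsv[...,2]>80)
Q=world(c,np.c_[xs[wh],ys[wh]],183)[:,:2];mu=Q.mean(0);e=np.linalg.svd(Q-mu)[2][0]
print('bar',len(Q),mu,np.degrees(np.arctan2(e[1],e[0])),'from fit',np.degrees(np.arctan2(*(mu-x[:2])[::-1])))
red=((hsv[...,0]<5)|(hsv[...,0]>172))&(hsv[...,1]>110)&(np.hypot(xs-287,ys-168)<22)
Wr=w[red];print('red',len(Wr),Wr.mean(0),np.degrees(np.arctan2(Wr[:,1].mean()-x[1],Wr[:,0].mean()-x[0])))
E
```

```text
z 182.0259375375931 5958
circ 476.46722412109375 -170.9951629638672 28.819839477539062
fit [ 476.5768461  -170.84265284] 27.84125861295091
bar 365 [ 473.62453869 -181.14256132] 80.92980110470042 from fit -105.99412047117785
red 164 [ 504.8503506  -186.87119907  127.33996319] -29.54935552635747
```

```bash
python3 -m creep '[[-0.001,-0.002,-0.015,0,0,0,1],[-0.001,-0.002,-0.030,0,0,0,1],[-0.001,-0.002,-0.045,0,0,0,1],[-0.001,-0.002,-0.060,0,0,0,1],[-0.001,-0.002,-0.070,0,0,0,1],[-0.001,-0.002,-0.080,0,0,0,1],[-0.001,-0.002,-0.080,0,0,0,1],[-0.001,-0.002,-0.080,0,0,0,1]]'; python3 - <<'E'
from h import *
cap('wrist','wrist2')
s=cap('scene','scene2');cv2.imwrite('pics/scene2z.png',cv2.resize(s['pixels'][60:240,180:380],None,fx=3,fy=3))
E
```

```text
clock: 2.92
tool_pos: [477.4, -168.5, 324.2]
orientation: [-0.081, -0.702, -0.082, 0.702]
contact_force: [0.2, 0.2, 1.1]
opening: 85.7
```

View pics/wrist2.png

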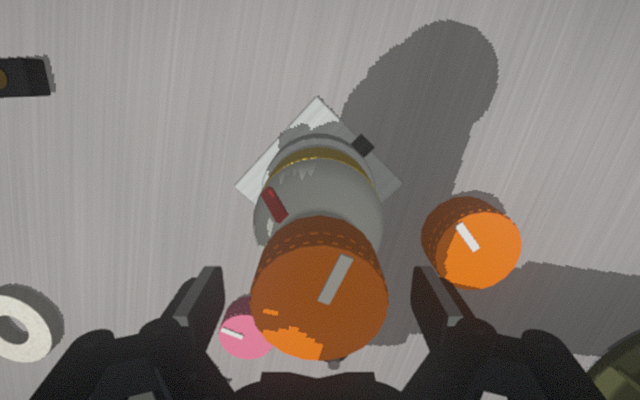

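View pics/scene2z.png

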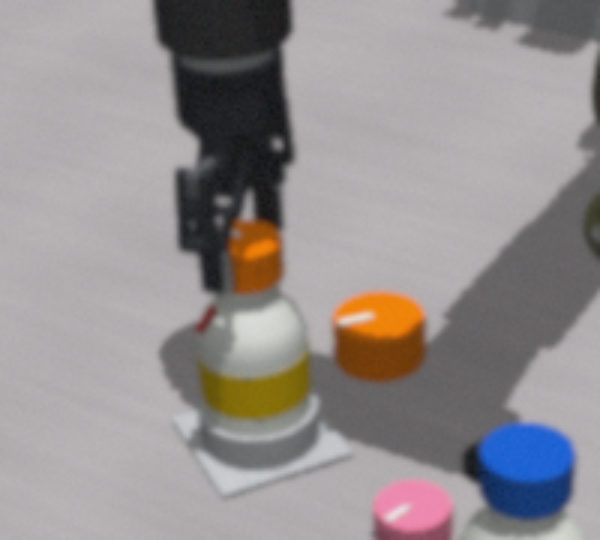

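The cap is at (319,300) in the wrist view, with the pads on either side at about x=215 and x=422, so it is centred. I'll re-fit at close range.

```bash
python3 - <<'E'
from h import *
c=pickle.load(open('wrist2.pkl','rb'))
ys,xs=np.mgrid[0:400,0:640]; uv=np.c_[xs.ravel(),ys.ravel()]
w=world(c,uv).reshape(400,640,3)
m=(w[...,2]>176)&(w[...,2]<190)&(xs>240)&(xs<400)
P=world(c,max(cv2.findContours(m.astype(np.uint8),0,1)[0],key=cv2.contourArea).reshape(-1,2),183)[:,:2]
x=np.linalg.lstsq(np.c_[2*P,np.ones(len(P))],(P**2).sum(1),rcond=None)[0];print('fit',x[:2],np.sqrt(x[2]+x[0]**2+x[1]**2),np.median(w[m][:,2]))
print(np.mean([r.read_state()['tool_pos'] for _ in range(3)],0))
E
```

```text
fit [ 476.81963846 -171.69968838] 27.833086956090398 181.98552020251768
[ 477.58873764 -168.82825799  325.20968232]
```

```bash
python3 -m creep '[[-0.0005,-0.0015,-0.001,0,0,0,1],[-0.0005,-0.0015,-0.001,0,0,0,0.3],[-0.0005,-0.0015,-0.001,0,0,0,0],[-0.0005,-0.0015,-0.001,0,0,0,-1],[-0.0005,-0.0015,-0.001,0,0,0,-1],[-0.0005,-0.0015,-0.001,0,0,0,-1],[-0.0005,-0.0015,-0.001,0,0,0,-1],[-0.0005,-0.0015,-0.001,0,0,0,-1]]'; python3 -m creep '[[0,0,0,0,0,0,-1],[0,0,0,0,0,0,-1],[0,0,0,0,0,0,-1],[0,0,0,0,0,0,-1],[0,0,0,0,0,0,-1],[0,0,0,0,0,0,-1],[0,0,0,0,0,0,-1],[0,0,0,0,0,0,-1]]';  python3 - <<'E'
from h import *
s=r.read_state();print(s['wrist_torque'],s['contact_force'])
cap('wrist','wrist3')
E
```

```text
clock: 3.68
tool_pos: [477.1, -170.4, 324.7]
orientation: [0.082, 0.703, 0.081, -0.702]
contact_force: [-1.6, -0.0, 4.9]
opening: 54.7
clock: 4.35
tool_pos: [477.1, -170.4, 324.7]
orientation: [0.082, 0.703, 0.081, -0.702]
contact_force: [-2.5, 0.6, 4.0]
opening: 54.6
[0.29867326 0.60762294 0.03535174] [-2.54956983  0.60839273  3.98870752]
```

View pics/wrist3.png

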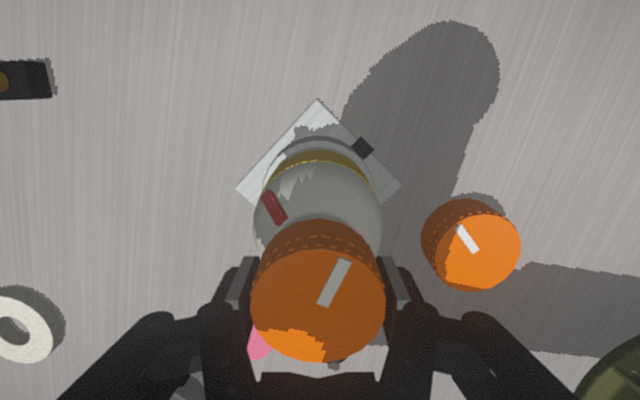

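Both pads are on the cap, at x=250 and x=385, with little side force. Now I'll press down.

```bash
python3 -m creep '[[0,0,-0.001,0,0,0,-1],[0,0,-0.002,0,0,0,-1],[0,0,-0.003,0,0,0,-1],[0,0,-0.004,0,0,0,-1],[0,0,-0.005,0,0,0,-1],[0,0,-0.005,0,0,0,-1],[0,0,-0.005,0,0,0,-1],[0,0,-0.005,0,0,0,-1]]';  python3 - <<'E'
from h import *
s=r.read_state();print(s['wrist_torque'],s['contact_force'],s['tool_pos'])
c=cap('wrist','wrist4'); w=world(c,np.array([[320,310],[300,290],[320,330]]));print(w)
c=pickle.load(open('wrist3.pkl','rb')); print(world(c,np.array([[320,310],[300,290],[320,330]])))
c=cap('top','top4'); 
E
```

```text
clock: 5.07
tool_pos: [477.0, -170.4, 321.0]
orientation: [0.082, 0.703, 0.081, -0.701]
contact_force: [-4.0, 2.5, 9.9]
opening: 54.7
[0.92359565 1.5707519  0.00982162] [-4.01846601  2.48370146  9.90671348] [ 477.00195115 -170.42095571  320.96323444]
[[ 475.17077183 -169.29259675  177.54244792]
 [ 485.09361814 -177.05070648  178.12545346]
 [ 472.89752953 -159.77189921  177.7563069 ]]
[[ 475.11384639 -169.13077442  181.16656363]
 [ 484.99439686 -176.50664874  181.14809517]
 [ 472.93223308 -159.97493605  181.84634631]]
```

```bash
python3 -m creep '[[0,0,-0.001,0,0,0,-1],[0,0,-0.002,0,0,0,-1],[0,0,-0.0025,0,0,0,-1],[0,0,-0.0025,0,0,0,-1],[0,0,-0.0025,0,0,0,-1],[0,0,-0.0025,0,0,0,-1],[0,0,-0.0025,0,0,0,-1],[0,0,-0.0025,0,0,0,-1]]';  python3 - <<'E'
from h import *
s=r.read_state();print(s['wrist_torque'],s['contact_force'],s['tool_pos'])
E
```

```text
clock: 5.83
tool_pos: [476.9, -170.4, 320.0]
orientation: [0.082, 0.704, 0.081, -0.701]
contact_force: [-4.6, 3.3, 11.9]
opening: 54.9
[ 1.12785538e+00  1.84174307e+00 -9.73357756e-04] [-4.60377842  3.33825893 11.86225307] [ 476.85100267 -170.38036776  319.95417954]
```

```bash
python3 -m creep '[[0,0,-0.002,0,0,2,-1],[0,0,-0.002,0,0,5,-1],[0,0,-0.002,0,0,8,-1],[0,0,-0.002,0,0,11,-1],[0,0,-0.002,0,0,14,-1],[0,0,-0.002,0,0,17,-1],[0,0,-0.002,0,0,20,-1],[0,0,-0.002,0,0,20,-1]]';  cat > st.py <<'E'
from h import *
from scipy.spatial.transform import Rotation as Ro
s=r.read_state();q=s['orientation'];M=Ro.from_quat(np.r_[q[1:],q[0]]).as_matrix()
print('tau',s['wrist_torque'].round(2),'F',s['contact_force'].round(1),s['tool_pos'].round(1),'yaw %.1f tilt %.2f'%(np.degrees(np.arctan2(M[1,2],M[0,2])),np.degrees(np.arccos(-M[2,0]))),'q6 %.2f'%s['joint_pos'][5], 'tiltvec',M[:2,0].round(4))
E
python3 st.py
```

```text
clock: 6.5
tool_pos: [477.5, -170.7, 320.3]
orientation: [0.205, 0.68, 0.202, -0.674]
contact_force: [-0.3, 0.8, 10.8]
opening: 55.4
tau [ 0.1   0.1  -0.02] F [-0.3  0.8 10.8] [ 477.5 -170.7  320.3] yaw -146.6 tilt 0.51 q6 0.53 tiltvec [ 0.0088 -0.0015]
```

```bash
python3 -m creep '[[0,0,-0.003,0,0,2,-1],[0,0,-0.003,0,0.2,5,-1],[0,0,-0.003,0,0.3,8,-1],[0,0,-0.003,0,0.4,11,-1],[0,0,-0.003,0,0.4,14,-1],[0,0,-0.003,0,0.4,17,-1],[0,0,-0.003,0,0.4,20,-1],[0,0,-0.003,0,0.4,20,-1]]'; python3 st.py; python3 -c "
from h import *
cap('wrist','wrist5')"
```

```text
clock: 7.17
tool_pos: [478.1, -170.8, 319.8]
orientation: [0.32, 0.633, 0.317, -0.629]
contact_force: [-1.3, 1.6, 11.4]
opening: 54.4
tau [ 0.48  0.22 -0.05] F [-1.3  1.6 11.4] [ 478.1 -170.8  319.8] yaw -126.4 tilt 0.39 q6 0.88 tiltvec [ 0.0068 -0.0009]
```

View pics/wrist5.png

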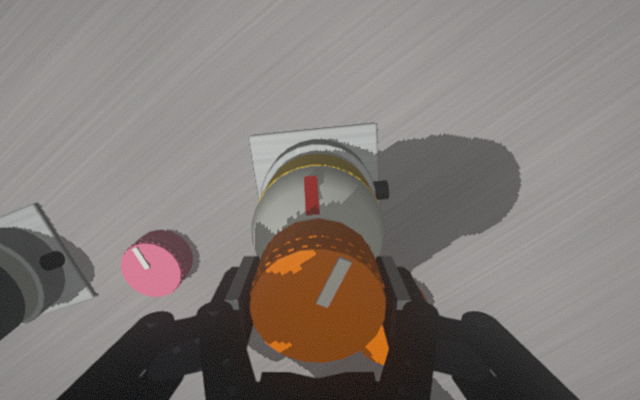

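The bar hasn't moved in the gripper's view (334,283), and the rib has swung to (312,195), so the cap is turning with the gripper. I'll continue.

```bash
python3 -m creep '[[0,0,-0.003,0,0,2,-1],[0,0,-0.003,0,0.2,5,-1],[0,0,-0.003,0,0.4,8,-1],[0,0,-0.003,0,0.4,11,-1],[0,0,-0.003,0,0.4,14,-1],[0,0,-0.003,0,0.4,17,-1],[0,0,-0.003,0,0.4,20,-1],[0,0,-0.003,0,0.4,20,-1]]'; python3 st.py; python3 -m creep '[[0,0,-0.003,0,0,1,-1],[0,0,-0.003,0,0.2,2,-1],[0,0,-0.003,0,0.4,3,-1],[0,0,-0.003,0,0.4,4,-1],[0,0,-0.003,0,0.4,5,-1],[0,0,-0.003,0,0.4,6,-1],[0,0,-0.003,0,0.4,6,-1],[0,0,-0.003,0,0.4,6,-1]]'; python3 st.py
```

```text
clock: 7.88
tool_pos: [478.6, -170.8, 319.3]
orientation: [0.425, 0.567, 0.423, -0.565]
contact_force: [-0.5, 3.3, 12.6]
opening: 54.6
tau [ 0.9   0.5  -0.05] F [-0.5  3.3 12.6] [ 478.6 -170.8  319.3] yaw -106.4 tilt 0.26 q6 1.23 tiltvec [ 0.0045 -0.0007]
clock: 8.55
tool_pos: [479.1, -170.7, 319.0]
orientation: [0.454, 0.543, 0.452, -0.543]
contact_force: [-3.2, 3.3, 13.7]
opening: 54.8
tau [ 1.29  0.84 -0.09] F [-3.2  3.3 13.7] [ 479.1 -170.7  319. ] yaw -100.3 tilt 0.15 q6 1.34 tiltvec [ 0.0024 -0.0013]
```

```bash
python3 -m creep '[[-0.0005,0,-0.002,0,0,0.5,-1],[-0.0005,0,-0.002,0,0,1,-1],[-0.0005,0,-0.002,0,0,1.5,-1],[-0.0005,0,-0.002,0,0,2,-1],[-0.0005,0,-0.002,0,0,2.5,-1],[-0.0005,0,-0.002,0,0,3,-1],[-0.0005,0,-0.002,0,0,3,-1],[-0.0005,0,-0.002,0,0,3,-1]]'; python3 st.py
```

```text
clock: 9.22
tool_pos: [478.8, -170.7, 319.1]
orientation: [0.469, 0.532, 0.466, -0.53]
contact_force: [-3.9, 3.6, 11.9]
opening: 54.5
tau [ 1.31  1.34 -0.02] F [-3.9  3.6 11.9] [ 478.8 -170.7  319.1] yaw -97.3 tilt 0.31 q6 1.39 tiltvec [ 0.0052 -0.0017]
```

```bash
python3 -m creep '[[0,0,-0.002,0,0,0.5,-1],[0,0,-0.002,0,0,1,-1],[0,0,-0.002,0,0,1.5,-1],[0,0,-0.002,0,0,2,-1],[0,0,-0.002,0,0,2.5,-1],[0,0,-0.002,0,0,3,-1],[0,0,-0.002,0,0,3,-1],[0,0,-0.002,0,0,3,-1]]'; python3 st.py; python3 -c "
from h import *
cap('wrist','wrist6')"
```

```text
clock: 9.88
tool_pos: [478.8, -170.4, 319.1]
orientation: [0.483, 0.52, 0.479, -0.517]
contact_force: [-6.0, 5.6, 13.6]
opening: 54.9
tau [ 1.93  1.96 -0.28] F [-6.   5.6 13.6] [ 478.8 -170.4  319.1] yaw -94.3 tilt 0.42 q6 1.44 tiltvec [ 0.0072 -0.0013]
```

View pics/wrist6.png

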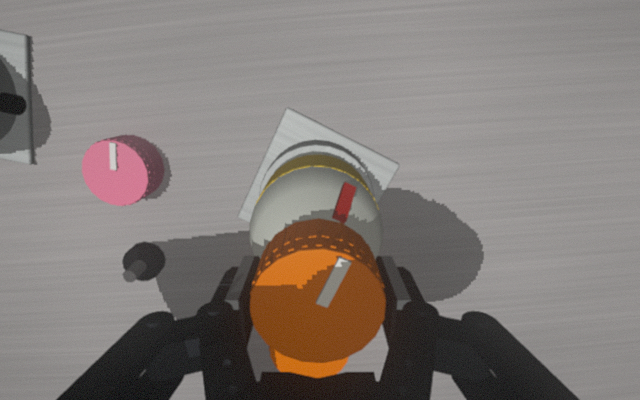

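The bar (334,283) and the rib (344,202) are now nearly parallel, and an opposing torque is building. One small extra turn should confirm the stop.

```bash
python3 -m creep '[[0,0,-0.002,0,0,0.5,-1],[0,0,-0.002,0,0,1,-1],[0,0,-0.002,0,0,1.5,-1],[0,0,-0.002,0,0,2,-1],[0,0,-0.002,0,0,2,-1],[0,0,-0.002,0,0,2,-1],[0,0,-0.002,0,0,2,-1],[0,0,-0.002,0,0,2,-1]]'; python3 st.py; python3 - <<'E'
from h import *
c=cap('wrist','wrist7')
ys,xs=np.mgrid[0:400,0:640]; w=world(c,np.c_[xs.ravel(),ys.ravel()]).reshape(400,640,3)
hsv=cv2.cvtColor(c['pixels'],cv2.COLOR_BGR2HSV)
def ax(m,z=None):
    P=w[m][:,:2] if z is None else world(c,np.c_[xs[m],ys[m]],z)[:,:2]
    mu=P.mean(0);e=np.linalg.svd(P-mu,full_matrices=False)[2][0]; return len(P),mu.round(1),np.degrees(np.arctan2(e[1],e[0])).round(1)
print('bar',ax((np.hypot(xs-334,ys-283)<30)&(hsv[...,1]<90)&(hsv[...,2]>90)&(w[...,2]>168),177))
print('red',ax((np.hypot(xs-344,ys-202)<30)&((hsv[...,0]<5)|(hsv[...,0]>172))&(hsv[...,1]>110)))
E
```

```text
clock: 10.6
tool_pos: [478.6, -170.4, 319.0]
orientation: [0.492, 0.512, 0.487, -0.508]
contact_force: [-6.1, 4.1, 13.9]
opening: 54.8
tau [ 1.69  2.22 -1.  ] F [-6.1  4.1 13.9] [ 478.6 -170.4  319. ] yaw -92.4 tilt 0.50 q6 1.47 tiltvec [ 0.0086 -0.0011]
bar (700, array([ 491.5, -176.9]), np.float64(154.0))
red (489, array([ 506. , -186.4]), np.float64(160.1))
```

The stop is confirmed: the opposing torque rose to 1.0 N·m after about 72°, and the bar lines up with the rib. I'll ease off slightly and lift.

```bash
python3 -m creep '[[0,0,0.001,0,0,-0.5,-1],[0,0,0.003,0,0,-1,-1],[0,0,0.005,0,0,-1,-1],[0,0,0.007,0,0,-1,-1],[0,0,0.009,0,0,-1,-1],[0,0,0.011,0,0,-1,-1],[0,0,0.013,0,0,-1,-1],[0,0,0.015,0,0,-1,-1]]'; python3 st.py
```

```text
clock: 11.32
tool_pos: [478.3, -170.4, 335.5]
orientation: [0.488, 0.516, 0.483, -0.513]
contact_force: [-3.4, 2.1, -2.2]
opening: 54.7
tau [0.57 1.04 0.01] F [-3.4  2.1 -2.2] [ 478.3 -170.4  335.5] yaw -93.3 tilt 0.49 q6 1.46 tiltvec [ 0.0083 -0.0019]
```

```bash
python3 -m creep '[[0,0,0.002,0,0,0,-1],[0,0,0.004,0,0,0,-1],[0,0,0.006,0,0,0,-1],[0,0,0.008,0,0,0,-1],[0,0,0.011,0,0,0,-1],[0,0,0.014,0,0,0,-1],[0,0,0.017,0,0,0,-1],[0,0,0.020,0,0,0,-1]]'; python3 st.py; python3 -c "
from h import *
cap('wrist','wrist8')
s=cap('scene','scene8');cv2.imwrite('pics/scene8z.png',cv2.resize(s['pixels'][60:240,180:380],None,fx=3,fy=3))"
```

```text
clock: 11.98
tool_pos: [478.3, -170.4, 355.9]
orientation: [0.488, 0.516, 0.483, -0.513]
contact_force: [-0.1, 0.3, 0.0]
opening: 54.2
tau [ 0.01  0.04 -0.05] F [-0.1  0.3  0. ] [ 478.3 -170.4  355.9] yaw -93.3 tilt 0.49 q6 1.46 tiltvec [ 0.0084 -0.002 ]
```

View pics/scene8z.png

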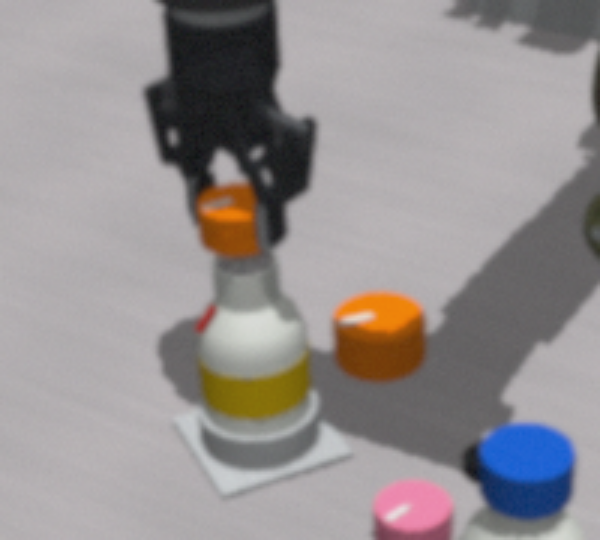

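View pics/wrist8.png

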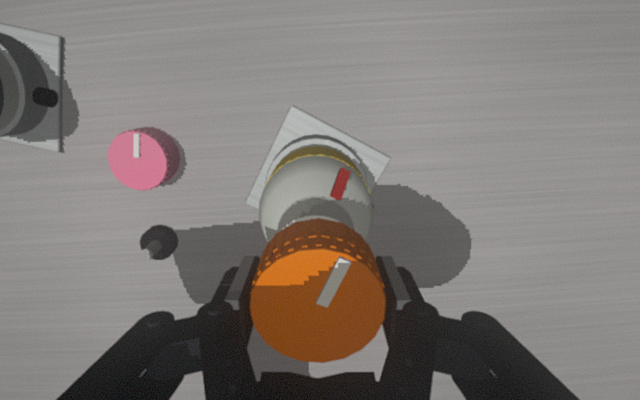

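The scene view shows the cap at (235,215) lifted clear of the open neck at (245,265), with zero contact force. I'll raise it to about 10 cm and level it.

```bash
python3 -m creep '[[0,0,0.010,0,0,0,-1],[0,0,0.022,0,0.1,0,-1],[0,0,0.034,0,0.2,0,-1],[0,0,0.046,0.1,0.3,0,-1],[-0.0005,0,0.058,0.1,0.4,0,-1],[-0.0005,0,0.066,0.1,0.5,0,-1],[-0.0005,0,0.069,0.1,0.5,0,-1],[-0.0005,0,0.070,0.1,0.5,0,-1]]'; python3 -m creep '[[0,0,0,0,0,0,-1],[0,0,0,0,0,0,-1],[0,0,0,0,0,0,-1],[0,0,0,0,0,0,-1],[0,0,0,0,0,0,-1],[0,0,0,0,0,0,-1],[0,0,0,0,0,0,-1],[0,0,0,0,0,0,-1]]'; python3 st.py; python3 - <<'E'
from h import *
s=r.read_state(); print(np.abs(s['joint_velocities']).max())
c=cap('top','top9');s=cap('scene','scene9');w=cap('wrist','wrist9')
ys,xs=np.mgrid[0:400,0:640]; P=world(w,np.c_[xs.ravel(),ys.ravel()]).reshape(400,640,3)
m=(P[...,2]>265)&(P[...,2]<300)&(np.hypot(xs-318,ys-302)<60)
X=P[m]; co=np.linalg.lstsq(np.c_[X[:,:2],np.ones(len(X))],X[:,2],rcond=None)[0]
print('cap top z',np.median(X[:,2]),'mean',X.mean(0),'slope deg',np.degrees(co[:2]),len(X))
cv2.imwrite('pics/fin.png',np.vstack([cv2.resize(s['pixels'],None,fx=.75,fy=.75),cv2.resize(c['pixels'],None,fx=.75,fy=.75)]))
E
```

```text
clock: 12.75
tool_pos: [478.0, -170.4, 427.0]
orientation: [0.486, 0.515, 0.485, -0.514]
contact_force: [0.3, -0.3, 0.2]
opening: 54.7
clock: 13.42
tool_pos: [478.0, -170.4, 427.0]
orientation: [0.486, 0.515, 0.485, -0.514]
contact_force: [0.2, -0.3, -0.3]
opening: 54.2
tau [-0.01 -0.01  0.01] F [ 0.2 -0.3 -0.3] [ 478.  -170.4  427. ] yaw -93.3 tilt 0.09 q6 1.46 tiltvec [ 0.0016 -0.0003]
0.0013420360884827895
cap top z 283.88348254110053 mean [ 479.65995902 -170.5180584   283.86662463] slope deg [-0.14536565 -0.214747  ] 11234
```

View pics/fin.png

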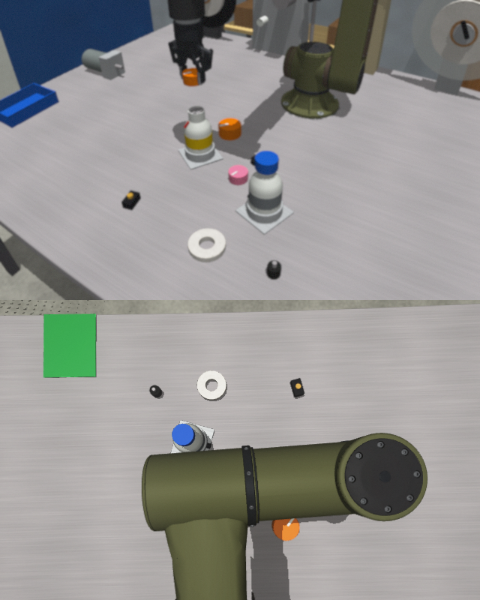

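The cap is held level at (192,77) in the scene view, straight above the open jug at (197,115), and the bystanders are where they were. The cap top is at z≈284–285, which puts the cap centre about 105 mm above the mouth.

```bash
python3 -c "
from cell import r
r.hand_in()"; python3 st.py
```

```text
the job is handed in; nothing more can be done
the job is handed in; nothing more can be done
```

The jug is open and the job is handed in. The gripper still holds the orange cap, level and at rest, above the open mouth.

- **Opening:** I pressed the cap about 5 mm (10–14 N) and turned it counter-clockwise about 72° until it met the stop, where the opposing torque rose to 1.0 N·m. I then eased back 1° and lifted it straight off. Contact force was about zero once it was clear.
- **Last checks, at 13.4 s of the 48 s allowed:** The cap centre was about 105 mm above the mouth, with its measured slope within 0.3° and the joints at rest. In the final pictures the blue-capped jug and the loose parts in view looked unmoved. The knob was mostly hidden in them, but it showed in an earlier wrist view after the lift began.
- **Disagreements:** The top and wrist cameras differed by about 3 mm on the cap's position, so I gripped in between, and side forces stayed within about 8 N. At the stop, two readings of the rib's direction differed by about 9° (−20° and −29°), with the bar between them at −24° to −26°. I relied on the torque rise and the cap lifting freely instead.

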